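# Refit a keyed pointer knob on a sloping control box and set it to off

## Task

The pointer knob has come off the sloping control box. Put it back on the spindle so that the notch in its hub drops over the spindle's key and it sits fully home against the face, leave its pointer turned anticlockwise to the long thick OFF mark, and let go. The spindle has been left somewhere away from OFF, so find by eye or by feel where the key is, pressing gently; leave the bottle, the jar and the tin where they stand.

Things in the scene. Friction and masses are not known exactly. Their poses are not given: they have to be found in the camera images.
- control_box: grey control box fixed to the bench, case 120 mm along the slope, 150 mm wide, 37 mm thick, propped up so that its face slopes 25 degrees; rear edge 87 mm high. Origin on the bench, 61.5 mm below the face centre. x away from the robot (low side to high side), y left, z up
- dial: light grey face of the box. Origin: face centre, where the spindle comes out. x up the slope, y left along the face, z out of the face along the spindle, 25 degrees from vertical, leaning to the low side. Black marks round it at 30 degree steps, 29 mm and more from the axis: the long thick one, 45 degrees left of uphill, is OFF
- spindle_top (a point): top of the fixed-axis steel spindle, on its axis, 15.5 mm out of the face; axes as the dial. Spindle 14 mm across, its last 3 mm tapered to 9 mm. It turns stiffly (0.12 N m, stays where left) over 90 degrees between hard stops; at the start it stands 34 to 86 degrees clockwise of OFF (looking onto the face); its angle is not reported
- key_level (a point): point on the spindle axis level with the top of its key, 8 mm out of the face. The brass key, 5 mm wide, reaches 11.5 mm from the axis, on one side. A knob not turned to the key stops here, its foot 8 mm off the face. At the anticlockwise stop the key points to OFF (45 degrees left of uphill), at the other stop 45 degrees right of uphill
- off_point (a point): where the knob's pointer tip lies when the knob is home and at OFF: 26 mm from the spindle axis, 45 degrees left of uphill, 23 mm out of the face; axes as the dial
- knob_grip (a point): loose black knob, 60 g, on its foot on the bench: hub 38 mm across, 20 mm high, topped by a bar 36 long, 12 wide, 26 mm high to pinch across its width. Point: middle of the bar, on the hub axis, 33 mm above the foot. x along the bar to the pointer, z up. Bore from below 16 mm across, 16 mm deep; a notch 7 mm wide through the hub wall under the pointer (+x), as deep
- pointer_tip (a point): tip of the knob's pointer, 26 mm from the knob's axis along its x, 23 mm above its foot
- bottle_mid (a point): bystander: white glue bottle with a green nozzle, 39 mm across, 116 mm high; its centre half-way up, z up
- jar_mid (a point): bystander: small paint jar with a white cap, 30 mm across, 42 mm high; its centre half-way up, z up
- tin_mid (a point): bystander: low round tin, 55 mm across, 23 mm high; its centre half-way up, z up
There are look-alikes about, which are no part of the job. There is more than one size of the part that bears knob_grip; the job needs the middle-sized.

How it is judged:
By the outcome, as a careful person would: the job done as asked, in the order asked, and still so for the second after the job is handed in, with the robot touching nothing.
It also fails if it takes over 61 s, if anything falls off the work surface, if the arm or the gripper's body presses on something with over 40 N, if the wrist force passes 120 N, or if a joint passes its speed limit or range.

## Robot

A 6-joint arm with a two-finger parallel gripper is mounted at the origin on a cart in front of the work surface, level with it; the furniture and walls round the work are solid. World frame = base frame: x ahead of the robot, y to its left, z up, the work surface at z = 0. Lengths are in mm, angles in rad, forces in N, time in s.
With the tool pointing down it reaches from about 300 to 775 mm from the base axis. Payload 14.6 kg.
Tool frame: the origin (TCP) lies on the centre line of the jaws, within the pads' length; the fingertips stand 8 mm ahead of it and the grasp point (between the pads) lies 11 mm behind it; z points along the fingers, y is the direction in which the jaws open and shut (so a half turn about z gives the same grasp; the last joint's range is limited). The gripper opens to 94 mm and grips with 3 to 60 N. Pads are 16 mm wide; open, the fingers measure 119 mm over their backs; the gripper's body (75 mm by 177 mm) begins 78 mm behind the grasp point.
Start: joints at [1.236, 0.3, 1.521, -0, 1.321, -0.067], TCP at [145.533, 530.386, 213.446] pointing down, gripper open.
Joint ranges: [-3.03, 3.03], [-0.79, 2.21], [0.23, 2.52], [-1.04, 4.18], [0, 3.07], [-2.55, 2.55]. Speed limits (rad/s): [2.22, 2.22, 2.57, 3.14, 3.14, 3.14].

## Interface

Orientations are given as [roll, pitch, yaw] about the fixed x, y, z axes, in that order (R = Rz(yaw) Ry(pitch) Rx(roll)).
In Python, from cell import read_state, cams, manip gives the robot as it stands.
- The arm moves only by the shell command python3 -m handwheel 'ROWS' [OPENING] [FORCE]. ROWS is JSON, a list of rows, each a list of 4 numbers: the shift along the tool's x, y, z in m, then the turn about the tool's z in degrees. In form: [[dx, dy, dz, turn], ...]. A call has 1 to 5 rows; each row is the pose to reach, as a shift and turn from the pose measured when the call began, along the tool's axes at that moment; what a row does not reach only later rows make up. A row lasts 1/8 s, in which the tool goes at most 62.5 mm and 10.7 degrees, less where a joint would pass 70% of its speed; a pose out of reach is approached as far as the arm can. A call with a gripper value outside its range is refused whole. OPENING is the closure, from 0 (fully open) to 1 (shut), set as the call begins (- or left out, the last holds). The fingers move at their own pace and stop on an object; FORCE is the grip in N (left out, the last holds). Time passes only in rows, so rows that repeat a pose let the fingers close. It gives the time, the measured TCP pose, the force and the opening at its end, in the units of the state.
- read_state(): the state, without advancing time (a new reading comes with each control period).
- cams.camera(name): name is "scene" or "top" or "wrist"; returns the picture (384x512x3 uint8, red, green, blue); there is no depth.
- cams.get_calibration(name): a dict with "vertical_fov" (degrees; the focal length in pixels is half the picture's height over the tangent of half this angle, whatever the lens; pixels are square), "cx", "cy" (the principal point, pixels), "R" (3x3) and "t" (3): a world point X has camera coordinates R X + t. Camera axes: x right, y down, z forward; pixel columns grow to the right and rows downward; lengths in mm; the calibration is good to about 2 mm. A picture is of the moment at which its call begins: read the wrist's pose just before it. get_calibration takes no time and is no camera call; for the wrist camera it gives the pose at the moment of the call.
- manip.sign_off(): hands the job in, once; it reports no verdict.
The state is a dict: "clock": time; "joints": joint angles; "qd": joint speeds; "effort": joint torques, N m; "eef_pos": TCP position; "eef_rot": TCP orientation; "wrist_force": force on the tool from outside, world axes, zero at the start; "moment": the same for the moment, N m; "finger_gap": finger opening in mm.
Only numpy, scipy, OpenCV 4.12 (cv2) and the standard library are available. Lean on these libraries where they do the work, as an engineer would, in place of code of your own. Each camera call takes 0.05 s, during which the arm holds its last target. There are 200 camera calls.

## Working session

There is one attempt and no reset: what is moved stays moved. The work goes in short steps, Python scripts to look and compute and a shell command to move; the robot and the scene stay as the last step left them, time stands still between calls to the robot, and variables do not carry over. Pictures are saved under pics/ and viewed, about 8 in all and at most 12, crops included, and the job is handed in when it is done.

```bash
ls; mkdir -p pics; cat > h.py <<'E'
import numpy as np, cv2
from cell import read_state, cams, manip
from scipy.spatial.transform import Rotation as Ro
def K(c):
    f=192/np.tan(np.radians(c['vertical_fov'])/2); return f,c['cx'],c['cy']
def ray(c,u,v):
    f,cx,cy=K(c); R=np.array(c['R']);t=np.array(c['t'])
    return -R.T@t, R.T@np.array([(u-cx)/f,(v-cy)/f,1])
def onz(c,u,v,z):
    o,d=ray(c,u,v); return o+d*(z-o[2])/d[2]
def proj(c,X):
    f,cx,cy=K(c); p=np.array(c['R'])@np.array(X)+np.array(c['t']); return np.array([cx+f*p[0]/p[2],cy+f*p[1]/p[2]])
def snap(n,name):
    im=cams.camera(n); cv2.imwrite('pics/'+name+'.png',im[:,:,::-1]); return im
def Rt():
    s=read_state(); return np.array(s['eef_pos']),Ro.from_euler('xyz',s['eef_rot']).as_matrix()
E
python3 - <<'E'
from h import *
a=snap('top','top0');b=snap('scene','sc0')
for n in('top','scene','wrist'):
    c=cams.get_calibration(n);print(n,c['vertical_fov'],c['cx'],c['cy'],-np.array(c['R']).T@np.array(c['t']),np.round(c['R'],3).tolist())
s=read_state();print(s)
E
```

```text
pics
top 53.31114770055892 259.53956644222836 191.8598029455671 [475.37933873 -85.74807526 914.4460245 ] [[-0.014, -0.999, 0.029], [-0.993, 0.01, -0.119], [0.118, -0.03, -0.993]]
scene 51.58825960744386 249.54422936222733 191.59327615677597 [  64.72313588 -675.80121043  436.99692288] [[0.751, -0.66, -0.003], [-0.287, -0.323, -0.902], [0.594, 0.678, -0.432]]
wrist 58.73656406119793 256.05421393161845 191.9965916527105 [ 76.19163557 548.58228566 383.28240122] [[0.263, 0.965, -0.002], [0.935, -0.255, 0.248], [0.239, -0.067, -0.969]]
{'clock': 0.1, 'joints': array([ 1.23641456e+00,  3.00399476e-01,  1.52151158e+00, -5.32956872e-06,
        1.32070737e+00, -6.66070602e-02]), 'qd': array([-0.00072141, -0.00017183, -0.00300584, -0.00055782,  0.0003064 ,
        0.00100585]), 'effort': array([ 1.27501189e-03, -5.32636642e+01, -3.53288519e+01,  7.09975557e-02,
        2.35109363e-02, -8.42828194e-05]), 'eef_pos': array([145.45568551, 530.18237736, 212.95501403]), 'eef_rot': array([-3.14056881e+00, -6.31222650e-05,  2.87381924e+00]), 'wrist_force': array([-0.98728837, -0.12644936, -0.15534303]), 'moment': array([-0.00183873, -0.01616833, -0.03981035]), 'finger_gap': 94.05050284184578}
```

View pics/top0.png

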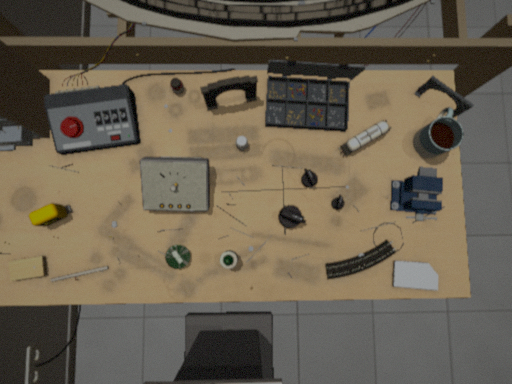

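View pics/sc0.png

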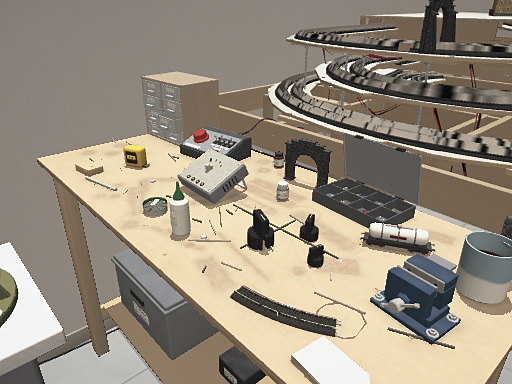

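Three knobs in the top view: (290,217) large, (310,178) medium and (337,202) small. Bottle is at (229,260), jar (242,143), tin (178,257) and box (175,185). I'll enlarge and measure.

```bash
python3 - <<'E'
from h import *
im=cv2.imread('pics/top0.png');sc=cv2.imread('pics/sc0.png')
A=cv2.resize(im[160:235,265:355],None,fx=4.4,fy=4.4,interpolation=cv2.INTER_CUBIC)
B=cv2.resize(im[150:218,135:215],None,fx=4.9,fy=4.9,interpolation=cv2.INTER_CUBIC)
C=cv2.resize(sc[195:275,240:335],None,fx=4.1,fy=3.2,interpolation=cv2.INTER_CUBIC)
D=cv2.resize(sc[145:208,170:255],None,fx=4.6,fy=4.6,interpolation=cv2.INTER_CUBIC)
W=np.zeros((600,800,3),np.uint8)
for k,(p,x,y) in enumerate([(A,0,0),(B,400,0),(C,0,335),(D,400,335)]):
    p=p[:600-y,:400]; W[y:y+p.shape[0],x:x+p.shape[1]]=p
cv2.imwrite('pics/crop1.png',W)
c=cams.get_calibration('top')
g=im.max(2);m=(g<55).astype(np.uint8)
n,l,st,ce=cv2.connectedComponentsWithStats(m)
for i in range(1,n):
    x,y,w,h,a=st[i]
    if a>40 and 260<x<350 and 160<y<235: print(st[i],ce[i],onz(c,*ce[i],20))
E
```

```text
[302 170  15  17 170] [308.84117647 179.25294118] [ 610.93256151 -230.306501     20.        ]
[332 196  12  14  97] [337.12371134 203.28865979] [ 552.91909422 -295.69095323   20.        ]
[279 206  26  22 358] [289.58100559 216.75977654] [ 522.52348352 -182.39231077   20.        ]
```

View pics/crop1.png

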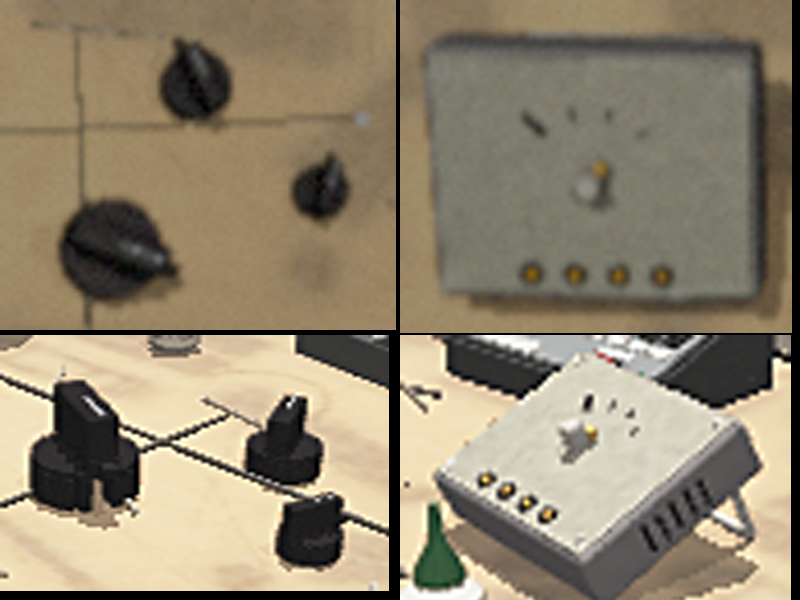

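Medium knob, top view (309,179): its hub is about 16 px, or 38 mm, so it's the right one. The large one is about 25 px and the small one about 12 px. Its pointer heads away from the robot and slightly left. The key shows as gold at crop (600,168), roughly uphill and a bit right. I'll move above the knob, then turn.

```bash
H="python3 -m handwheel"
$H '[[-0.043,-0.041,0,0],[-0.086,-0.081,0,0],[-0.129,-0.122,0,0],[-0.172,-0.162,0,0],[-0.214,-0.203,0,0]]' 0
$H '[[-0.043,-0.041,0,0],[-0.086,-0.081,0,0],[-0.129,-0.122,0,0],[-0.172,-0.162,0,0],[-0.214,-0.203,0,0]]'
$H '[[-0.043,-0.041,0,0],[-0.086,-0.081,0,0],[-0.129,-0.122,0,0],[-0.172,-0.162,0,0],[-0.200,-0.190,0,0]]'
$H '[[0,0,0,10],[0,0,0,20],[0,0,0,30],[0,0,0,40],[0,0,0,50]]'
$H '[[0,0,0,10],[0,0,0,20],[0,0,0,30],[0,0,0,40],[0,0,0,50]]'
$H '[[0,0,0,10],[0,0,0,20],[0,0,0,30],[0,0,0,40],[0,0,0,46]]'
```

```text
clock: 0.72
eef_pos: [298.6, 276.1, 213.1]
eef_rot: [-3.141, -0.0, 2.874]
wrist_force: [1.2, 0.7, -0.7]
finger_gap: 93.9
clock: 1.35
eef_pos: [452.0, 21.8, 213.2]
eef_rot: [-3.141, -0.0, 2.874]
wrist_force: [-0.2, 1.5, -0.8]
finger_gap: 93.7
clock: 1.98
eef_pos: [595.2, -216.5, 212.5]
eef_rot: [-3.141, -0.001, 2.873]
wrist_force: [-0.0, 0.8, -0.5]
finger_gap: 93.8
clock: 2.6
eef_pos: [595.0, -216.5, 212.1]
eef_rot: [-3.14, -0.001, 1.994]
wrist_force: [0.3, 0.3, 0.2]
finger_gap: 93.6
clock: 3.22
eef_pos: [594.9, -216.4, 211.6]
eef_rot: [-3.139, 0.001, 1.116]
wrist_force: [-0.2, 0.8, -0.6]
finger_gap: 93.8
clock: 3.85
eef_pos: [594.8, -216.3, 211.2]
eef_rot: [-3.14, 0.003, 0.309]
wrist_force: [-0.5, -0.2, 0.1]
finger_gap: 94.0
```

```bash
python3 - <<'E'
from h import *
c=cams.get_calibration('wrist');im=snap('wrist','w1')
import pickle;pickle.dump(c,open('w1.pkl','wb'))
for X in([611,-230,0],[611,-230,46]): print(proj(c,X))
E
```

```text
[271.4820589  158.96234209]
[273.44150251 166.27865034]
```

View pics/w1.png

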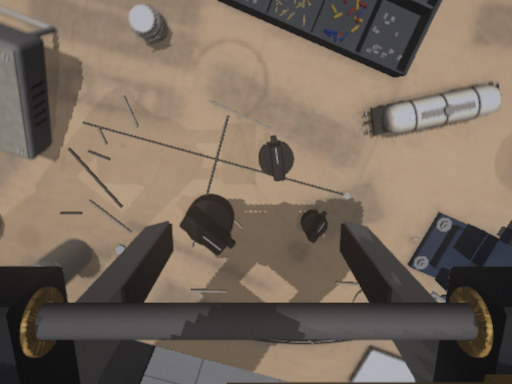

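The wrist view shows the medium knob at (276,158), with its pointer tip near (274,138) and a white line along the bar. The large (210,222) and small (315,224) knobs are clear of the grasp. I'll measure the axis and yaw.

```bash
python3 - <<'E'
from h import *
import pickle;c=pickle.load(open('w1.pkl','rb'))
im=cv2.imread('pics/w1.png')
g=im.max(2);sub=g[125:190,245:305]
m=(sub<75).astype(np.uint8)
m=cv2.morphologyEx(m,cv2.MORPH_CLOSE,np.ones((5,5)))
n,l,st,ce=cv2.connectedComponentsWithStats(m);i=1+np.argmax(st[1:,4]);print(st[i],ce[i]+[245,125])
b=(l==i)
wm=(sub>90)&(cv2.erode(b.astype(np.uint8),np.ones((5,5)))>0)
ys,xs=np.nonzero(wm);print(len(xs),xs.mean()+245,ys.mean()+125)
p=np.c_[xs+245,ys+125].astype(np.float32)
P=np.array([onz(c,*q,46)[:2] for q in p]);
print(P.mean(0));u,s,v=np.linalg.svd(P-P.mean(0));print('yaw',np.degrees(np.arctan2(v[0][1],v[0][0])),s)
o=cv2.morphologyEx(b.astype(np.uint8),cv2.MORPH_OPEN,cv2.getStructuringElement(2,(17,17)))
k,_=cv2.findContours(o,0,1)
(x,y),r=cv2.minEnclosingCircle(max(k,key=len));print('hub',x+245,y+125,r,onz(c,x+245,y+125,12))
cv2.imwrite('pics/c2.png',cv2.resize(im[120:195,240:315],None,fx=8,fy=8,interpolation=cv2.INTER_CUBIC))
E
```

```text
[  14   11   34   45 1036] [275.69015444 158.57239382]
36 276.3333333333333 155.66666666666666
[ 621.9351696  -229.35625262]
yaw -153.16570204363737 [27.3160938   3.78791629]
hub 276.295202255249 158.51660537719727 18.561946868896484 [ 614.72902875 -233.7529362    12.        ]
```

View pics/c2.png

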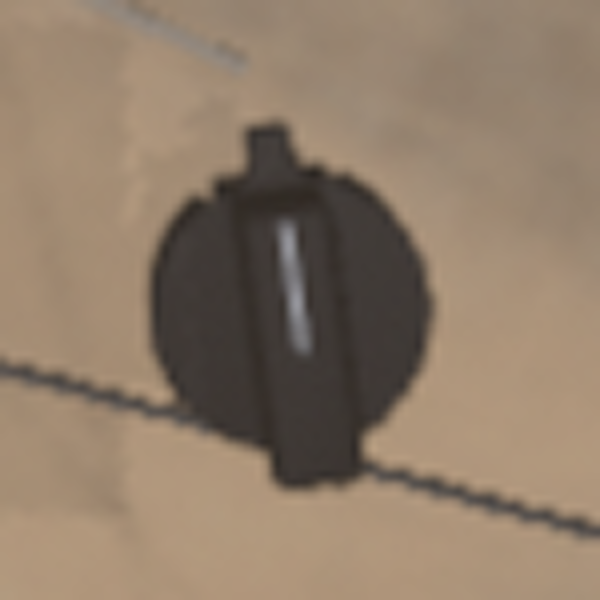

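```bash
python3 - <<'E'
from h import *
import pickle;c=pickle.load(open('w1.pkl','rb'))
q=lambda x,y,z:onz(c,240+x/8-.4,120+y/8-.4,z)
print(q(290,305,16),q(300,338,46))
d=q(285,222,46)-q(305,352,46);print(np.degrees(np.arctan2(d[1],d[0])))
d=q(283,195,46)-q(318,482,46);print(np.linalg.norm(d),np.degrees(np.arctan2(d[1],d[0])))
tip=q(268,128,23);print(tip)
p,R=Rt();G=(q(290,305,16)[:2]+q(300,338,46)[:2])/2
print('G',G,np.degrees(np.arctan2(tip[1]-G[1],tip[0]-G[0])),np.hypot(*(tip[:2]-G)))
print('toolshift',R.T@(np.r_[G,35]-p),np.degrees(read_state()['eef_rot']))
E
```

```text
[ 615.92917703 -232.60572372   16.        ] [ 616.33301324 -232.04409768   46.        ]
27.30302485139609
36.30609853498189 25.522574858497357
[ 637.94152066 -221.77625328   23.        ]
G [ 616.13109513 -232.3249107 ] 25.810828482736188 24.227439709401445
toolshift [ 16.17766272  21.89739494 176.08852045] [-179.91338834    0.18647922   17.43320396]
```

Bar length comes out at 36.3 mm and tip radius at 24–26 mm. Both fit the middle knob. Centre is (616,-232), yaw about 26°. I'll descend and grasp.

```bash
H="python3 -m handwheel"
$H '[[0.016,0.022,0.03,-8.5],[0.016,0.022,0.08,-8.5],[0.016,0.022,0.13,-8.5],[0.016,0.022,0.165,-8.5],[0.016,0.022,0.176,-8.5]]' 0.3 10
$H '[[0,0,0,0],[0,0,0,0],[0,0,0,0],[0,0,0,0],[0,0,0,0]]' 1 10
$H '[[0,0,0,0],[0,0,0,0],[0,0,0,0]]'
```

```text
clock: 4.53
eef_pos: [615.0, -232.0, 32.6]
eef_rot: [-3.137, 0.005, 0.454]
wrist_force: [0.6, -1.0, 0.4]
finger_gap: 65.8
clock: 5.15
eef_pos: [615.1, -232.0, 33.0]
eef_rot: [-3.137, 0.005, 0.454]
wrist_force: [-0.3, 0.4, -0.1]
finger_gap: 19.0
clock: 5.52
eef_pos: [615.1, -232.0, 33.0]
eef_rot: [-3.137, 0.005, 0.454]
wrist_force: [-1.3, -0.4, -1.2]
finger_gap: 11.6
```

Gripped (gap 11.6 mm against a 12 mm bar). Next: lift, and work out where the box is.

```bash
H="python3 -m handwheel"
$H '[[0,0,-0.01,0],[0,0,-0.05,0],[0,0,-0.1,0],[0,0,-0.15,0],[0,0,-0.17,0]]'
python3 - <<'E'
from h import *
c=cams.get_calibration('top')
P=onz(c,173.4,188.4,75.5);k=onz(c,135+200/4.9,150+168/4.9,61.5+8)
print(P,k)
p,R=Rt();print(p,'sh',R.T@(np.array([P[0]-70,P[1],200])-p))
E
```

```text
clock: 6.15
eef_pos: [616.9, -232.6, 207.4]
eef_rot: [-3.141, 0.002, 0.454]
wrist_force: [0.1, 0.7, -1.5]
finger_gap: 12.1
[585.03838468  78.1885768   75.5       ] [594.96627857  74.15340141  69.5       ]
[ 616.85697712 -232.64019811  207.39027141] sh [  44.85361952 -323.98688313    7.53800814]
```

```bash
H="python3 -m handwheel"
$H '[[0.008,-0.055,0,0],[0.015,-0.110,0,0],[0.023,-0.165,0,0],[0.030,-0.22,0,0],[0.038,-0.275,0,0]]'
$H '[[0.007,-0.048,0,7],[0.007,-0.048,0,14],[0.007,-0.048,0,24]]'
python3 - <<'E'
from h import *
import pickle
c=cams.get_calibration('wrist');im=snap('wrist','w2');pickle.dump(c,open('w2.pkl','wb'))
print(Rt()[0],proj(c,[585,78,75.5]))
u,v=np.round(proj(c,[588,78,70])).astype(int)
a=cv2.resize(im[:,:,::-1],(400,300))
x0=max(0,u-65);y0=max(0,v-65);print(x0,y0)
b=cv2.resize(im[y0:y0+130,x0:x0+100+30,::-1],(600,600),interpolation=cv2.INTER_CUBIC)
W=np.zeros((600,800,3),np.uint8);W[:,:600]=b;W[:150,600:]=cv2.resize(im[:,:,::-1],(200,150));cv2.imwrite('pics/c3.png',W)
E
```

```text
clock: 6.78
eef_pos: [529.6, 32.7, 208.4]
eef_rot: [-3.141, 0.001, 0.454]
wrist_force: [0.5, 0.7, -0.3]
finger_gap: 12.1
clock: 7.15
eef_pos: [514.6, 79.6, 209.2]
eef_rot: [3.141, -0.0, 0.031]
wrist_force: [0.1, -0.8, -1.3]
finger_gap: 12.0
[514.70689829  79.30504764 209.1796166 ] [259.39962867 106.15883483]
194 38
```

View pics/c3.png

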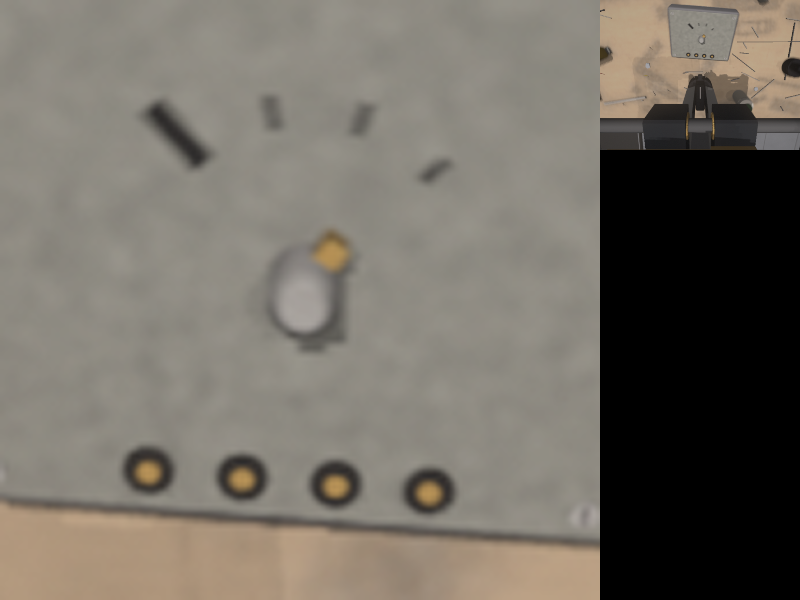

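The view shows the spindle top at crop (304,303), the key at (333,250) to the right of uphill, the OFF mark at (177,133) and the other marks at (271,112), (362,118) and (435,170). I'll cast rays onto the tilted face planes.

```bash
cat > dial.py <<'E'
from h import *
import pickle;c=pickle.load(open('w2.pkl','rb'))
px=lambda x,y:(194+x/4.615-.4,38+y/4.615-.4)
a=onz(c,*px(50,506),36.1);b=onz(c,*px(580,541),36.1)
d=a-b;psi=np.arctan2(-d[0],d[1]);
j=[onz(c,*px(*q),42) for q in((148,470),(429,491))];e=j[0]-j[1];psi2=np.arctan2(-e[0],e[1])
T=onz(c,*px(304,303),61.5+15.5*np.cos(np.radians(25)))
def dial(psi):
    return Ro.from_euler('xyz',[0,-25,np.degrees(psi)],degrees=True).as_matrix()
def onface(u,v,h,D,F):
    o,r=ray(c,*px(u,v));n=D[:,2];s=((F+h*n-o)@n)/(r@n);return D.T@(o+r*s-F)
if __name__=='__main__':
    print(np.degrees([psi,psi2]),T)
    D=dial(psi2);F=T-15.5*D[:,2];print('F',F)
    for q,h in(((333,250),8),((343,241),8),((148,103),0),((205,160),0),((271,112),0),((362,118),0),((435,170),0),((304,303),15.5)):
        r=onface(*q,h,D,F);print(q,r.round(1),np.hypot(*r[:2]).round(1),'ang left of uphill',np.degrees(np.arctan2(r[1],r[0])).round(1))
E
python3 dial.py
```

```text
[-1.9051676  -2.37313034] [587.42907223  78.02363085  75.5477707 ]
F [593.97403723  77.75239022  61.5       ]
(333, 250) [ 7.5 -4.7  8. ] 8.9 ang left of uphill -32.0
(343, 241) [ 9.4 -6.4  8. ] 11.4 ang left of uphill -34.3
(148, 103) [29.3 31.1  0. ] 42.7 ang left of uphill 46.7
(205, 160) [19.7 20.3 -0. ] 28.3 ang left of uphill 45.9
(271, 112) [29.4  8.6 -0. ] 30.6 ang left of uphill 16.3
(362, 118) [29.6 -8.1  0. ] 30.7 ang left of uphill -15.2
(435, 170) [ 21.2 -22.5   0. ] 30.9 ang left of uphill -46.8
(304, 303) [-0.  -0.  15.5] 0.0 ang left of uphill -171.2
```

The dial reading is consistent: marks come out at +46, +16, −15 and −47, and key radius at 11.4 mm. The key is about 33° right of uphill and the box yaw is about −2.3°.

The tool always points down, so the knob has to pivot in the pinch, with the spindle in its bore doing the levering. I'll aim the pointer along the key and work out waypoints.

```bash
cat > way.py <<'E'
from dial import *
D=dial(np.radians(-2.3));n=D[:,2];F=T-15.5*n
xk=D@np.array([np.cos(np.radians(33)),-np.sin(np.radians(33)),0])
yaw=np.arctan2(xk[1],xk[0]);tm=np.arcsin(xk[2])
b=np.array([np.cos(yaw),np.sin(yaw),0])
def zk(t): return np.array([0,0,np.cos(t)])-b*np.sin(t)
def tcp(C,t): return C+35.5*zk(t)-np.array([0,0,2.5])-0.8*b
W={'above':tcp(T+[0,0,25],0),'in3':tcp(T-[0,0,3],0)}
for f in(.33,.67,1): W['piv%.2f'%f]=tcp(T-3*zk(f*tm),f*tm)
for h in(10,8,6): e=15.5-h;W['h%d'%h]=tcp(F+(h+e/2)*n-e/2*zk(tm),tm)
E
cat > go.py <<'E'
from way import *
p,R=Rt();s=read_state()
print(np.degrees([yaw,tm]).round(1),'turn',round(np.degrees(s['eef_rot'][2]-yaw),1),'j6',s['joints'][5],p.round(1))
for k,w in W.items(): print(k,w.round(1),'tool',(R.T@(w-p)).round(1))
E
python3 -m handwheel '[[0,0,0,10],[0,0,0,20],[0,0,0,30],[0,0,0,40],[0,0,0,40]]'; python3 go.py
```

```text
clock: 7.82
eef_pos: [514.8, 79.2, 209.6]
eef_rot: [-3.141, -0.0, -0.674]
wrist_force: [-0.4, -0.6, -0.2]
finger_gap: 11.8
[-37.9  20.8] turn -0.7 j6 2.3268948861677967 [514.8  79.2 209.6]
above [586.8  78.5 133.5] tool [ 56.7 -44.4  76.1]
in3 [586.8  78.5 105.5] tool [ 56.7 -44.4 104.1]
piv0.33 [583.7  80.9 105.3] tool [ 52.8 -44.3 104.4]
piv0.67 [580.6  83.3 104.6] tool [ 48.9 -44.3 105.1]
piv1.00 [577.7  85.6 103.4] tool [ 45.2 -44.3 106.2]
h10 [578.8  85.6 101.2] tool [ 46.  -44.9 108.5]
h8 [579.5  85.4  99.3] tool [ 46.7 -45.2 110.3]
h6 [580.2  85.1  97.5] tool [ 47.4 -45.4 112.2]
```

```bash
H="python3 -m handwheel"
$H '[[0.02,-0.015,0.02,0],[0.04,-0.03,0.04,0],[0.057,-0.044,0.07,0],[0.057,-0.044,0.084,0],[0.057,-0.044,0.084,0]]'
python3 go.py
python3 - <<'E'
from h import *
import pickle
c=cams.get_calibration('wrist');im=snap('wrist','w3');pickle.dump(c,open('w3.pkl','wb'))
s=snap('scene','s3')
cs=cams.get_calibration('scene');u,v=proj(cs,[587,78,80]).astype(int);print(u,v)
W=np.zeros((600,800,3),np.uint8);W[:300,:400]=cv2.resize(im[:,:,::-1],(400,300));
W[:400,400:]=cv2.resize(s[v-40:v+40,u-40:u+40,::-1],(400,400),interpolation=cv2.INTER_CUBIC);
W[300:,:400]=cv2.resize(im[190:340,156:356,::-1],(400,300),interpolation=cv2.INTER_CUBIC);cv2.imwrite('pics/c4.png',W)
E
```

```text
clock: 8.45
eef_pos: [586.0, 78.0, 125.1]
eef_rot: [3.141, 0.001, -0.671]
wrist_force: [0.2, -1.2, -0.8]
finger_gap: 12.0
[-37.9  20.8] turn -0.5 j6 2.312019362716757 [586.   78.  125.1]
above [586.8  78.5 133.5] tool [ 0.3 -0.9 -8.4]
in3 [586.8  78.5 105.5] tool [ 0.3 -0.9 19.6]
piv0.33 [583.7  80.9 105.3] tool [-3.6 -0.9 19.8]
piv0.67 [580.6  83.3 104.6] tool [-7.5 -0.9 20.6]
piv1.00 [577.7  85.6 103.4] tool [-11.2  -0.8  21.7]
h10 [578.8  85.6 101.2] tool [-10.4  -1.5  24. ]
h8 [579.5  85.4  99.3] tool [-9.7 -1.8 25.8]
h6 [580.2  85.1  97.5] tool [-9.  -2.  27.7]
207 162
```

View pics/c4.png

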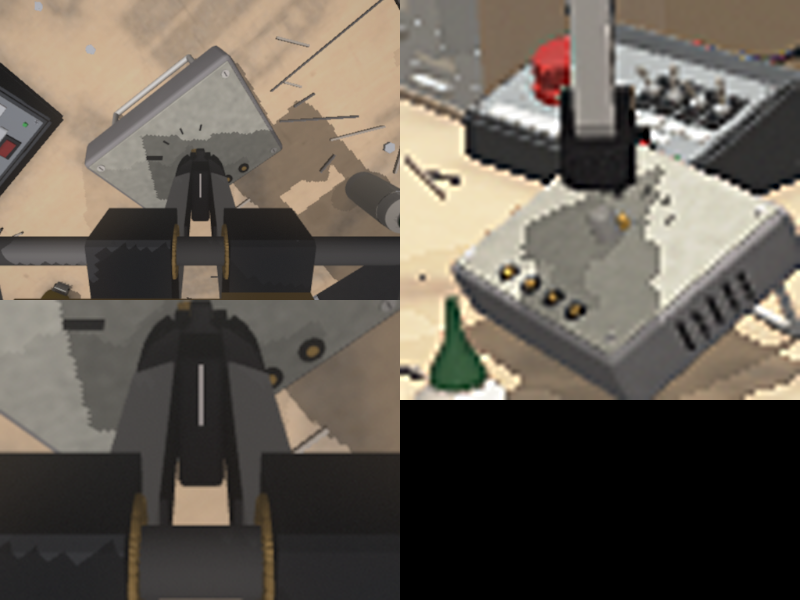

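The knob sits squarely above the spindle, with the key still visible under it at the right edge of the scene crop. I'll descend slowly and watch the force.

```bash
H="python3 -m handwheel"
$H '[[0,-0.001,0.004,0.5],[0,-0.001,0.008,0.5],[0,-0.001,0.012,0.5],[0,-0.001,0.014,0.5],[0,-0.001,0.015,0.5]]'
$H '[[0,0,0.001,0],[0,0,0.002,0],[0,0,0.003,0],[0,0,0.003,0]]'
python3 go.py
```

```text
clock: 9.18
eef_pos: [587.4, 78.9, 111.7]
eef_rot: [-3.141, -0.001, -0.681]
wrist_force: [0.4, -0.1, -1.5]
finger_gap: 12.4
clock: 9.68
eef_pos: [587.3, 78.8, 108.7]
eef_rot: [-3.141, -0.001, -0.681]
wrist_force: [0.4, -0.3, -0.5]
finger_gap: 12.1
[-37.9  20.8] turn -1.1 j6 2.323138880351697 [587.3  78.8 108.7]
above [586.8  78.5 133.5] tool [ -0.2   0.6 -24.9]
in3 [586.8  78.5 105.5] tool [-0.2  0.6  3.1]
piv0.33 [583.7  80.9 105.3] tool [-4.1  0.7  3.4]
piv0.67 [580.6  83.3 104.6] tool [-8.   0.7  4.1]
piv1.00 [577.7  85.6 103.4] tool [-11.7   0.8   5.2]
h10 [578.8  85.6 101.2] tool [-10.9   0.1   7.5]
h8 [579.5  85.4  99.3] tool [-10.2  -0.2   9.3]
h6 [580.2  85.1  97.5] tool [-9.5 -0.4 11.2]
```

```bash
H="python3 -m handwheel"
$H '[[0,0.001,0.001,-1],[0,0.001,0.002,-1],[0,0.001,0.003,-1],[0,0.001,0.004,-1]]' - 6
$H '[[-0.002,0,0,0],[-0.004,0,0,0],[-0.004,0,0,0]]'
python3 go.py
```

```text
clock: 10.18
eef_pos: [587.1, 78.4, 105.2]
eef_rot: [-3.139, -0.002, -0.663]
wrist_force: [0.1, 2.2, 6.1]
finger_gap: 12.2
clock: 10.55
eef_pos: [583.8, 80.9, 105.0]
eef_rot: [-3.14, -0.002, -0.663]
wrist_force: [3.1, 1.0, -0.1]
finger_gap: 12.1
[-37.9  20.8] turn -0.1 j6 2.309162697668395 [583.8  80.9 105. ]
above [586.8  78.5 133.5] tool [  3.9   0.  -28.5]
in3 [586.8  78.5 105.5] tool [ 3.8  0.1 -0.5]
piv0.33 [583.7  80.9 105.3] tool [-0.1  0.1 -0.3]
piv0.67 [580.6  83.3 104.6] tool [-4.   0.1  0.4]
piv1.00 [577.7  85.6 103.4] tool [-7.7  0.1  1.6]
h10 [578.8  85.6 101.2] tool [-6.9 -0.6  3.8]
h8 [579.5  85.4  99.3] tool [-6.2 -0.8  5.7]
h6 [580.2  85.1  97.5] tool [-5.5 -1.1  7.5]
```

Upward contact, then about 3 N against the pull: the spindle is in the bore and levering the knob over. I'll keep pivoting.

```bash
H="python3 -m handwheel"
$H '[[-0.002,0,0,0],[-0.004,0,0.0005,0],[-0.006,0,0.001,0],[-0.008,0,0.0015,0],[-0.008,0,0.0015,0]]'
python3 - <<'E'
from h import *
print(read_state()['wrist_force'],read_state()['moment'])
im=snap('wrist','w5');s=snap('scene','s5');u,v=207,162
W=np.zeros((600,800,3),np.uint8)
W[:600,200:]=cv2.resize(s[v-35:v+35,u-35:u+35,::-1],(600,600),interpolation=cv2.INTER_CUBIC);W[:150,:200]=cv2.resize(im[:,:,::-1],(200,150))
cv2.imwrite('pics/c5.png',W)
E
```

```text
clock: 11.18
eef_pos: [577.3, 86.0, 103.5]
eef_rot: [-3.14, -0.002, -0.663]
wrist_force: [2.8, 2.2, 0.0]
finger_gap: 12.6
[2.77279358 2.21091846 0.02327726] [ 0.45949094 -0.40002286  0.05521808]
```

View pics/c5.png

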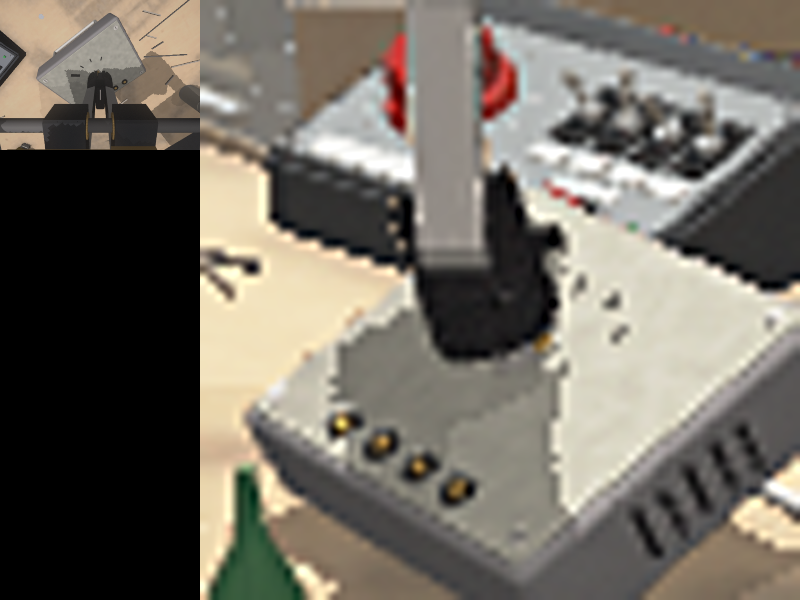

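The knob has tilted back along the slope with the spindle in it, and the brass key (543,343) shows just under its pointer side. Now down along the spindle axis.

```bash
H="python3 -m handwheel"
python3 go.py | grep -v above
$H '[[0.001,0,0.001,0],[0.001,0,0.002,0],[0.002,-0.001,0.004,0],[0.002,-0.001,0.004,0]]'
$H '[[0.0005,0,0.001,0],[0.001,0,0.002,0],[0.001,0,0.002,0]]'
python3 go.py
```

```text
[-37.9  20.8] turn -0.1 j6 2.3183907201210405 [577.4  85.9 103.5]
in3 [586.8  78.5 105.5] tool [12.   0.  -2.1]
piv0.33 [583.7  80.9 105.3] tool [ 8.1  0.  -1.8]
piv0.67 [580.6  83.3 104.6] tool [ 4.1  0.  -1.1]
piv1.00 [577.7  85.6 103.4] tool [0.4 0.  0. ]
h10 [578.8  85.6 101.2] tool [ 1.3 -0.6  2.3]
h8 [579.5  85.4  99.3] tool [ 2.  -0.9  4.1]
h6 [580.2  85.1  97.5] tool [ 2.7 -1.1  6. ]
clock: 11.78
eef_pos: [579.6, 85.4, 99.1]
eef_rot: [-3.14, -0.001, -0.663]
wrist_force: [3.5, 2.4, -0.5]
finger_gap: 12.2
clock: 12.15
eef_pos: [580.4, 84.9, 97.0]
eef_rot: [-3.14, -0.001, -0.663]
wrist_force: [1.5, 4.0, 1.6]
finger_gap: 12.3
[-37.9  20.8] turn -0.1 j6 2.3160830753886605 [580.4  84.9  97. ]
above [586.8  78.5 133.5] tool [  9.    1.  -36.5]
in3 [586.8  78.5 105.5] tool [ 9.   1.1 -8.5]
piv0.33 [583.7  80.9 105.3] tool [ 5.1  1.1 -8.3]
piv0.67 [580.6  83.3 104.6] tool [ 1.2  1.1 -7.6]
piv1.00 [577.7  85.6 103.4] tool [-2.6  1.1 -6.4]
h10 [578.8  85.6 101.2] tool [-1.7  0.4 -4.2]
h8 [579.5  85.4  99.3] tool [-1.   0.2 -2.3]
h6 [580.2  85.1  97.5] tool [-0.3 -0.1 -0.5]
```

Foot is about 6 mm off the face with low force, so below the key's top; the key should be in the notch. I'll loosen the jaws so the knob can right itself.

```bash
H="python3 -m handwheel"
$H '[[0,0,0,0],[0,0,0,0],[0,0,0,0],[0,0,0,0]]' 0.78
python3 - <<'E'
from h import *
print(read_state()['wrist_force'])
im=snap('wrist','w6');s=snap('scene','s6');u,v=207,162
W=np.zeros((600,800,3),np.uint8)
W[:500,300:]=cv2.resize(s[v-35:v+35,u-35:u+35,::-1],(500,500),interpolation=cv2.INTER_CUBIC);W[:300,:300]=cv2.resize(im[160:280,196:316,::-1],(300,300))
cv2.imwrite('pics/c6.png',W)
E
```

```text
clock: 12.65
eef_pos: [580.3, 84.8, 96.9]
eef_rot: [-3.14, -0.001, -0.663]
wrist_force: [-0.7, 0.4, 0.2]
finger_gap: 20.8
[-0.70295047  0.44150149  0.15751392]
```

View pics/c6.png

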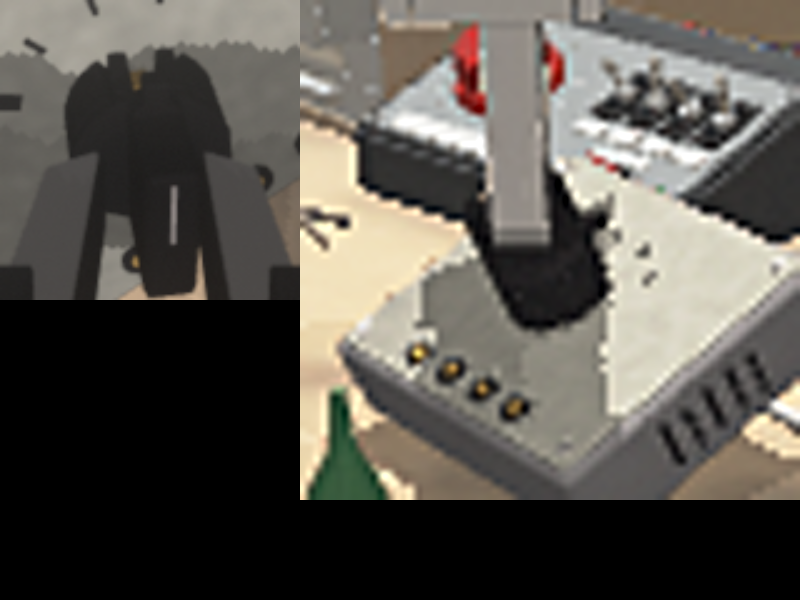

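```bash
H="python3 -m handwheel"
$H '[[0,0,0,0],[0,0,-0.01,0],[0,0,-0.05,0],[-0.02,0,-0.09,0],[-0.03,0,-0.10,0]]' 0.5
python3 - <<'E'
from h import *
import pickle
c=cams.get_calibration('wrist');im=snap('wrist','w7');pickle.dump(c,open('w7.pkl','wb'));s=snap('scene','s7');u,v=207,162
u2,v2=proj(c,[586,78,85]).astype(int);print(u2-35,v2-35)
W=np.zeros((600,800,3),np.uint8)
W[:500,:500]=cv2.resize(im[v2-35:v2+35,u2-35:u2+35,::-1],(500,500),interpolation=cv2.INTER_CUBIC)
W[:300,500:]=cv2.resize(s[v-30:v+30,u-30:u+30,::-1],(300,300),interpolation=cv2.INTER_CUBIC)
cv2.imwrite('pics/c7.png',W)
E
```

```text
clock: 13.38
eef_pos: [556.9, 103.8, 200.2]
eef_rot: [-3.137, -0.004, -0.663]
wrist_force: [0.4, -1.2, -0.4]
finger_gap: 47.0
223 111
```

View pics/c7.png

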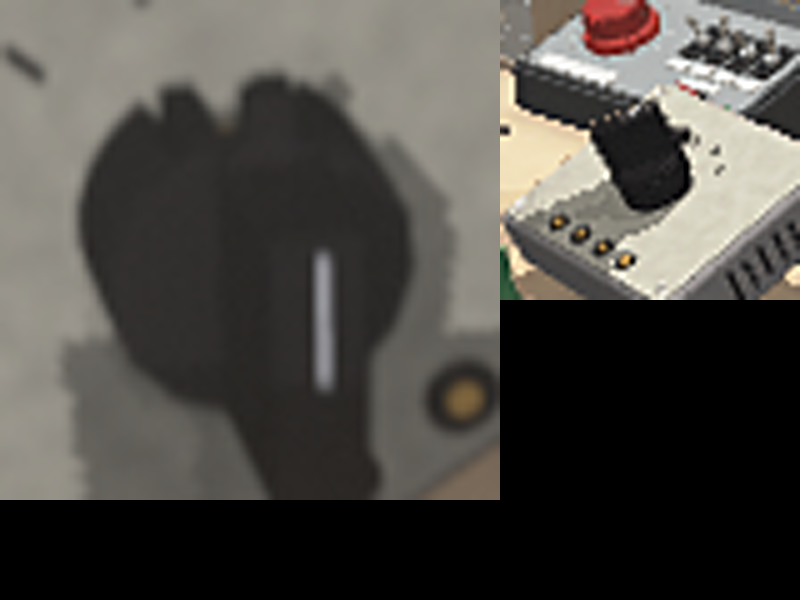

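```bash
python3 - <<'E'
from way import *
c7=pickle.load(open('w7.pkl','rb'))
def q(X): 
    p=proj(c7,X); return ((p-[223,111]+.5)*500/70).round(0)
for a in(-25,-33,-41):
  r=np.radians(a);e=np.array([np.cos(r),np.sin(r)])
  for h in(0,6,8): 
    f=lambda R,z:q(F+D@np.r_[R*e,z+h])
    print(a,h,'tip',f(26,23),'bar near/far ends top',f(18,46),f(-18,46),'hubtop front',f(19,20),'foot front',f(19,0),'bore ctr top',f(0,20))
  print('key end',q(F+D@np.r_[11.5*e,8]),q(F+D@np.r_[11.5*e,4]))
E
```

```text
-25 0 tip [235.  65.] bar near/far ends top [298. 218.] [336. 493.] hubtop front [237. 111.] foot front [197.  45.] bore ctr top [259. 256.]
-25 6 tip [248.  86.] bar near/far ends top [313. 243.] [350. 521.] hubtop front [250. 132.] foot front [209.  64.] bore ctr top [272. 279.]
-25 8 tip [253.  93.] bar near/far ends top [318. 251.] [355. 531.] hubtop front [254. 140.] foot front [213.  70.] bore ctr top [276. 286.]
key end [222. 128.] [214. 114.]
-33 0 tip [266.  60.] bar near/far ends top [320. 213.] [315. 497.] hubtop front [260. 107.] foot front [219.  41.] bore ctr top [259. 256.]
-33 6 tip [280.  81.] bar near/far ends top [336. 238.] [329. 525.] hubtop front [273. 128.] foot front [230.  60.] bore ctr top [272. 279.]
-33 8 tip [285.  88.] bar near/far ends top [341. 247.] [334. 535.] hubtop front [277. 136.] foot front [234.  67.] bore ctr top [276. 286.]
key end [235. 125.] [227. 112.]
-41 0 tip [298.  59.] bar near/far ends top [343. 212.] [294. 499.] hubtop front [282. 106.] foot front [240.  41.] bore ctr top [259. 256.]
-41 6 tip [312.  79.] bar near/far ends top [359. 237.] [307. 527.] hubtop front [295. 127.] foot front [252.  59.] bore ctr top [272. 279.]
-41 8 tip [317.  87.] bar near/far ends top [364. 246.] [312. 537.] hubtop front [300. 135.] foot front [256.  66.] bore ctr top [276. 286.]
key end [247. 125.] [239. 111.]
```

The notch straddles the key and brass shows in the gap at (222,125). Pointer tip at (270,80) and bar end at (322,235) fit about −31° and roughly 5 mm off home. I'll close the jaws and press gently along the spindle axis on the bar top.

```bash
H="python3 -m handwheel"; cat > press.py <<'E'
from way import *
p,R=Rt();print(p.round(1),'n in tool',(R.T@n).round(3))
for h in(70,56,51,46): print(h,(R.T@(F+h*n+[0,0,8]-p)).round(1))
q=p-[0,0,8]-F;print('tip height along n',(n@q).round(1),'offs',(D.T@q).round(1))
E
$H '[[0,0,0,0],[0,0,0,0],[0,0,0,0],[0,0,0,0]]' 1 40
python3 press.py
```

```text
clock: 13.98
eef_pos: [556.4, 103.6, 197.7]
eef_rot: [-3.139, -0.002, -0.662]
wrist_force: [-0.0, 0.4, 0.2]
finger_gap: 10.1
[556.4 103.6 197.7] n in tool [-0.341  0.244 -0.908]
70 [21.3 14.7 64.8]
56 [26.1 11.3 77.5]
51 [27.8 10.1 82.1]
46 [29.5  8.9 86.6]
tip height along n 132.5 offs [ 19.2  24.4 132.5]
```

```bash
H="python3 -m handwheel"
$H '[[0.01,0.007,0.03,0],[0.021,0.015,0.055,0],[0.021,0.015,0.065,0],[0.026,0.011,0.077,0],[0.026,0.011,0.077,0]]'
python3 press.py
$H '[[0.001,-0.0005,0.002,0],[0.0015,-0.001,0.004,0],[0.0015,-0.001,0.004,0]]'
python3 press.py
```

```text
clock: 14.6
eef_pos: [570.6, 79.4, 120.4]
eef_rot: [-3.139, -0.002, -0.662]
wrist_force: [-0.4, -0.2, 0.9]
finger_gap: 0.6
[570.6  79.4 120.4] n in tool [-0.342  0.244 -0.907]
70 [ -4.6   4.2 -12.5]
56 [0.2 0.7 0.2]
51 [ 1.9 -0.5  4.7]
46 [ 3.6 -1.7  9.2]
tip height along n 56.0 offs [ 0.3  0.7 56. ]
clock: 14.98
eef_pos: [572.4, 79.4, 116.5]
eef_rot: [-3.139, -0.002, -0.662]
wrist_force: [0.5, 0.1, 0.4]
finger_gap: 0.4
[572.4  79.4 116.5] n in tool [-0.342  0.244 -0.908]
70 [ -6.    5.2 -16.4]
56 [-1.3  1.8 -3.7]
51 [0.5 0.6 0.8]
46 [ 2.2 -0.6  5.3]
tip height along n 51.7 offs [ 0.3  0.7 51.7]
```

```bash
H="python3 -m handwheel"
for i in 1 2; do $H '[[0.0003,-0.0002,0.001,0],[0.0007,-0.0005,0.002,0],[0.0007,-0.0005,0.002,0]]'|grep -E "pos|force";done
python3 press.py|tail -1
$H '[[0.0003,-0.0002,0.001,0],[0.0007,-0.0005,0.002,0],[0.0007,-0.0005,0.002,0]]'|grep -E "pos|force"
python3 press.py|tail -1
```

```text
eef_pos: [573.4, 79.4, 114.7]
wrist_force: [-1.8, 0.2, 2.6]
eef_pos: [574.2, 79.3, 114.1]
wrist_force: [-8.8, -0.9, 16.7]
tip height along n 48.8 offs [ 0.8  0.7 48.8]
eef_pos: [574.9, 79.2, 114.2]
wrist_force: [-14.2, -2.3, 24.1]
tip height along n 48.6 offs [ 1.5  0.6 48.6]
```

The stop at 48.7 mm is firm (24 N). Allowing 2.7 mm for the level 16 mm fingertip sitting on the tilted bar, that puts the bar top at 46 mm, which is home. I'll back off, straddle the bar with the jaws and turn it like a wrench.

```bash
H="python3 -m handwheel"
$H '[[-0.004,0.003,-0.01,0],[-0.005,0.003,-0.03,0],[-0.005,0.003,-0.03,0]]' 0.66 12
$H '[[0,0,0,0],[0,0,0,0]]'
cat > wr.py <<'E'
from way import *
p,R=Rt();g=F+38*n;g[2]=(F+30*n)[2]+8
s=read_state();print(p.round(1),g.round(1),'tool',(R.T@(g-p)).round(1),'yaw',np.degrees(s['eef_rot'][2]).round(1),'gap',s['finger_gap'],'F',s['wrist_force'].round(1),'M',s['moment'].round(2))
E
python3 wr.py
```

```text
clock: 16.48
eef_pos: [569.5, 79.9, 145.4]
eef_rot: [-3.137, -0.005, -0.662]
wrist_force: [-0.4, -0.5, -1.0]
finger_gap: 27.4
clock: 16.73
eef_pos: [569.3, 79.9, 144.7]
eef_rot: [-3.138, -0.004, -0.662]
wrist_force: [-0.1, 0.3, -0.8]
finger_gap: 31.8
[569.3  79.9 144.7] [577.9  78.4  96.7] tool [ 7.5 -3.9 48.1] yaw -37.9 gap 31.750955755201975 F [-0.1  0.3 -0.8] M [0.04 0.15 0.  ]
```

```bash
H="python3 -m handwheel"
$H '[[0.0075,-0.004,0.01,0],[0.0075,-0.004,0.025,0],[0.0075,-0.004,0.040,0],[0.0075,-0.004,0.047,0],[0.0075,-0.004,0.047,0]]'
python3 wr.py
$H '[[0,0,0,0],[0,0,0,0],[0,0,0,0]]' 1 12
python3 wr.py
```

```text
clock: 17.35
eef_pos: [577.7, 78.5, 97.1]
eef_rot: [-3.139, -0.003, -0.662]
wrist_force: [0.1, -0.8, 0.8]
finger_gap: 31.9
[577.7  78.5  97.1] [577.9  78.4  96.7] tool [ 0.2 -0.1  0.4] yaw -37.9 gap 31.87643604618212 F [ 0.1 -0.8  0.8] M [ 0.08  0.22 -0.08]
clock: 17.73
eef_pos: [578.1, 78.7, 97.7]
eef_rot: [-3.137, -0.004, -0.662]
wrist_force: [1.2, 2.7, 1.4]
finger_gap: 15.1
[578.1  78.7  97.7] [577.9  78.4  96.7] tool [0.1 0.4 1. ] yaw -37.9 gap 15.134378992054055 F [1.2 2.7 1.4] M [ 0.47 -0.2   0.03]
```

The jaws hold the tilted bar at a 15 mm gap, as expected for its sideways lean. Now turn anticlockwise (negative tool turn).

```bash
H="python3 -m handwheel"
for i in 1 2 3; do $H '[[0,0,0,-5],[0,0,0,-10],[0,0,0,-15],[0,0,0,-20],[0,0,0,-25]]' >/dev/null; python3 wr.py; [ $i = 3 ] && break; done
```

```text
[578.6  78.5  98.4] [577.9  78.4  96.7] tool [-0.6  0.2  1.7] yaw -12.8 gap 12.907790575658193 F [ 1.1 -0.5  2.8] M [ 0.03 -0.19 -0.17]
[579.   78.5  98.9] [577.9  78.4  96.7] tool [-1.1 -0.1  2.2] yaw 12.4 gap 13.655566982406263 F [ 2.2  1.1 -0. ] M [ 0.03 -0.52 -0.29]
[579.2  78.7  99.3] [577.9  78.4  96.7] tool [-1.2 -0.6  2.6] yaw 37.5 gap 16.024234743351855 F [-0.3  1.2  2. ] M [ 0.22 -0.04 -0.31]
```

```bash
H="python3 -m handwheel"
$H '[[-0.001,0,0.001,-4],[-0.001,0,0.002,-8],[-0.001,0,0.002,-8]]' >/dev/null; python3 wr.py
for i in 1 2; do $H '[[0,0,0,-2],[0,0,0,-3],[0,0,0,-3]]' >/dev/null; python3 wr.py; done
```

```text
[579.2  78.6  98.7] [577.9  78.4  96.7] tool [-1.1 -0.8  2. ] yaw 45.6 gap 17.781684738579372 F [-0.4  4.3  8.2] M [ 0.62  0.01 -0.35]
[579.4  78.7  99. ] [577.9  78.4  96.7] tool [-1.3 -0.9  2.3] yaw 48.6 gap 17.403432777168675 F [0.7 3.6 4.6] M [ 0.52 -0.22 -0.25]
[579.4  78.8  99. ] [577.9  78.4  96.7] tool [-1.3 -1.   2.3] yaw 51.6 gap 17.537927498717472 F [1.7 3.8 3.1] M [ 0.66 -0.23 -0.35]
```

```bash
H="python3 -m handwheel"
$H '[[0,0,0,0],[0,0,0,0],[0,0,-0.01,0],[0,0,-0.05,0],[-0.03,0,-0.1,0]]' 0.4
$H '[[-0.02,0,0,8],[-0.02,0,0,16],[-0.02,0,0,16]]'
python3 - <<'E'
from way import *
c8=cams.get_calibration('wrist');im=snap('wrist','w8');pickle.dump(c8,open('w8.pkl','wb'))
u,v=proj(c8,F+25*n).astype(int)
k=45;u0,v0=u-k,max(v-k,0);print(u0,v0)
def q(X): return ((proj(c8,X)-[u0,v0]+.5)*600/90).round(0)
for h in(0,5):
  for a in(40,45,50):
    r=np.radians(a);e=np.array([np.cos(r),np.sin(r)]);f=lambda R,z:q(F+D@np.r_[R*e,z+h])
    print(h,a,'tip',f(26,23),'bar',f(18,46),f(-18,46))
W=cv2.resize(im[v0:v0+90,u0:u0+90,::-1],(600,600),interpolation=cv2.INTER_CUBIC)
W=np.clip(W*1.6,0,255).astype(np.uint8);cv2.imwrite('pics/c8.png',W)
E
```

```text
clock: 21.35
eef_pos: [559.2, 55.4, 199.6]
eef_rot: [3.134, -0.009, 0.902]
wrist_force: [0.6, 0.2, 0.7]
finger_gap: 56.1
clock: 21.72
eef_pos: [546.8, 39.5, 200.2]
eef_rot: [3.136, -0.011, 0.623]
wrist_force: [0.1, 1.3, 0.2]
finger_gap: 56.3
197 84
0 40 tip [289.  96.] bar [237. 231.] [270. 515.]
0 45 tip [271.  97.] bar [223. 231.] [283. 515.]
0 50 tip [254.  99.] bar [211. 233.] [295. 514.]
5 40 tip [277. 109.] bar [222. 247.] [258. 534.]
5 45 tip [259. 110.] bar [209. 248.] [270. 534.]
5 50 tip [241. 112.] bar [196. 249.] [283. 533.]
```

View pics/c8.png

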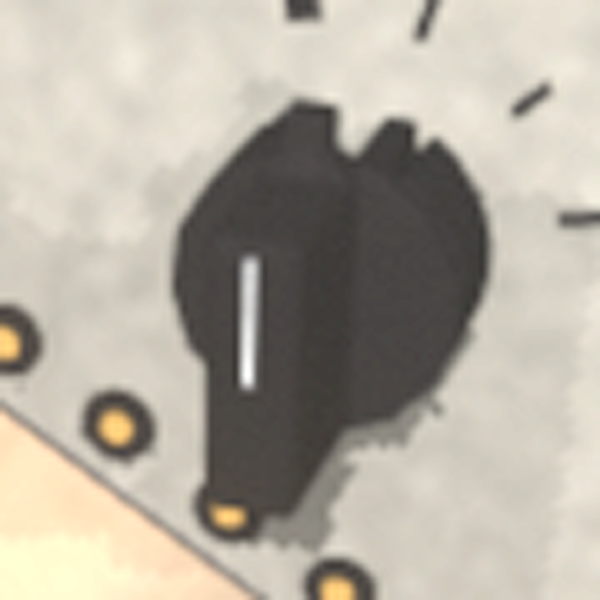

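The pointer tip at (315,102) and bar ends at (252,235) and (248,515) fit home height (0 mm) but about 33° left of uphill. The jaws slipped about 12° short of OFF. I'll regrip more firmly and finish the turn.

```bash
H="python3 -m handwheel"
$H '[[0,0,0,1],[0,0,0,2]]' 0.66 25 >/dev/null
python3 wr.py
```

```text
[546.9  39.7 199.9] [577.9  78.4  96.7] tool [ 46.2 -15.3 103.6] yaw 33.9 gap 39.56590594810386 F [-0.4  0.7 -0.6] M [-0.14  0.1   0.  ]
```

```bash
H="python3 -m handwheel"
$H '[[0.025,-0.008,0.02,0],[0.046,-0.015,0.045,0],[0.046,-0.015,0.075,0],[0.046,-0.015,0.098,0],[0.046,-0.015,0.1035,0]]' >/dev/null
python3 wr.py
$H '[[0,0,0,0],[0,0,0,0],[0,0,0,0]]' 1 25 >/dev/null
python3 wr.py
$H '[[0,0,0.001,-3],[0,0,0.001,-6],[0,0,0.001,-9],[0,0,0.001,-12],[0,0,0.001,-12]]' >/dev/null
python3 wr.py
```

```text
[577.4  78.1  95.5] [577.9  78.4  96.7] tool [ 0.6  0.1 -1.2] yaw 33.9 gap 31.887348528416634 F [0.5 0.2 0.4] M [-0.07  0.1   0.01]
[577.6  78.3  96.6] [577.9  78.4  96.7] tool [ 0.3  0.1 -0.1] yaw 33.9 gap 14.463780102037639 F [-4.   1.4  6.1] M [ 0.22  0.84 -0.11]
[577.8  77.9  96.8] [577.9  78.4  96.7] tool [ 0.4 -0.3  0.1] yaw 45.9 gap 14.986597143705861 F [-4.4 -2.9  7.5] M [-0.82  0.89 -0.43]
```

```bash
H="python3 -m handwheel"
for i in 1 2 3; do $H '[[0,0,0,-2],[0,0,0,-3],[0,0,0,-3]]' >/dev/null; python3 wr.py; done
```

```text
[578.   77.5  97.2] [577.9  78.4  96.7] tool [ 0.7 -0.7  0.5] yaw 48.9 gap 14.793678394792863 F [-3.5 -5.5  5.5] M [-1.33  0.59 -0.42]
[578.1  77.3  97.4] [577.9  78.4  96.7] tool [ 0.8 -0.8  0.7] yaw 51.9 gap 14.933953196400127 F [-2.4 -4.   3.4] M [-1.27  0.36 -0.32]
[578.2  77.2  97.4] [577.9  78.4  96.7] tool [ 0.8 -0.9  0.7] yaw 54.9 gap 15.085417993919638 F [-1.5 -5.4  3.6] M [-1.27  0.35 -0.39]
```

```bash
H="python3 -m handwheel"
cat > ang.py <<'E'
from way import *
import sys
def meas(pkl,png):
    cc=pickle.load(open(pkl,'rb'));im=cv2.imread(png)
    u,v=proj(cc,F+46*n).astype(int);u0,v0=u-40,v-40
    g=im[v0:v0+80,u0:u0+80].max(2).astype(int);dark=cv2.morphologyEx((g<100).astype(np.uint8),cv2.MORPH_CLOSE,np.ones((5,5)))
    k,l,st,ce=cv2.connectedComponentsWithStats(dark);m=cv2.erode((l==l[40,40]).astype(np.uint8),np.ones((3,3)))>0
    w=(g>105)&m
    k,l,st,ce=cv2.connectedComponentsWithStats(w.astype(np.uint8),connectivity=8);i=1+np.argmax(st[1:,4]);ys,xs=np.nonzero(l==i)
    Q=[]
    for x,y in zip(xs,ys):
        o,r=ray(cc,u0+x,v0+y);s=((F+46*n-o)@n)/(r@n);Q.append((D.T@(o+r*s-F))[:2])
    Q=np.array(Q);U,S,V=np.linalg.svd(Q-Q.mean(0));V=V[0]*(1 if V[0][0]>0 else -1)
    print(png,'n',len(Q),'mid',Q.mean(0).round(1),'S',S.round(1),'angle',np.degrees(np.arctan2(V[1],V[0])).round(1))
if __name__=='__main__':
    meas('w7.pkl','pics/w7.png');meas('w8.pkl','pics/w8.png')
    if len(sys.argv)>1:
        x=sys.argv[1];pickle.dump(cams.get_calibration('wrist'),open(x+'.pkl','wb'));snap('wrist',x);meas(x+'.pkl','pics/'+x+'.png')
E
$H '[[0,0,0,0],[0,0,0,0],[0,0,-0.01,0],[0,0,-0.05,0],[-0.03,0,-0.1,0]]' 0.4
$H '[[-0.02,0,0,8],[-0.02,0,0,16],[-0.02,0,0,16]]'
python3 ang.py w9
```

```text
clock: 25.4
eef_pos: [559.5, 53.2, 198.2]
eef_rot: [3.133, -0.008, 0.961]
wrist_force: [0.7, -0.6, 0.1]
finger_gap: 56.0
clock: 25.78
eef_pos: [548.1, 36.8, 198.8]
eef_rot: [3.135, -0.01, 0.682]
wrist_force: [-0.0, 0.4, 0.4]
finger_gap: 56.5
pics/w7.png n 38 mid [ 3.7 -3. ] S [27.7  3.1] angle -30.5
pics/w8.png n 36 mid [4.9 4.2] S [26.5  2.6] angle 31.8
pics/w9.png n 37 mid [4.2 6.2] S [27.8  2.6] angle 47.0
```

The line reads 47.0° against 46.3° for the OFF mark measured the same way, so the pointer is on OFF. I'll press once more along the axis to make sure it's still home.

```bash
H="python3 -m handwheel"
$H '[[0,0,0,0],[0,0,0,0],[0,0,0,0],[0,0,0,0]]' 1 40 >/dev/null
python3 press.py
```

```text
[548.1  37.  198.5] n in tool [-0.307 -0.274 -0.911]
70 [ 38.5 -22.6  65.8]
56 [ 42.8 -18.8  78.6]
51 [ 44.3 -17.4  83.1]
46 [ 45.9 -16.   87.7]
tip height along n 135.6 offs [ 14.5 -42.6 135.6]
```

```bash
H="python3 -m handwheel"
$H '[[0.02,-0.012,0.03,0],[0.0385,-0.0225,0.055,0],[0.0385,-0.0225,0.065,0],[0.043,-0.019,0.0785,0],[0.043,-0.019,0.0785,0]]' |grep force
$H '[[0.0005,0.0005,0.002,0],[0.001,0.001,0.0035,0],[0.001,0.001,0.0035,0]]'|grep force
python3 press.py|tail -1
for i in 1 2 3; do $H '[[0.0003,0.0003,0.001,0],[0.0005,0.0005,0.0015,0],[0.0005,0.0005,0.0015,0]]'|grep force;python3 press.py|tail -1;done
```

```text
wrist_force: [-0.0, -0.1, -0.6]
wrist_force: [-0.1, -0.1, 0.2]
tip height along n 52.0 offs [-0.1 -0.6 52. ]
wrist_force: [-1.2, -0.2, -0.2]
tip height along n 50.3 offs [-0.1 -0.6 50.3]
wrist_force: [-4.5, 1.1, 6.5]
tip height along n 49.1 offs [ 0.1 -0.5 49.1]
wrist_force: [-9.9, -0.3, 14.8]
tip height along n 48.7 offs [ 0.5 -0.4 48.7]
```

Same stop as before: 48.7 mm at 15 N, so it's home. I'll back away, measure the angle again and take a final look.

```bash
H="python3 -m handwheel"
$H '[[-0.003,-0.002,-0.01,0],[-0.004,-0.003,-0.04,0],[-0.03,0.01,-0.07,0],[-0.045,0.02,-0.085,0],[-0.045,0.02,-0.085,0]]' 0.4
$H '[[0,0,0,0],[0,0,0,0]]'
python3 ang.py wa
python3 - <<'E'
from way import *
im=cv2.imread('pics/wa.png');cc=pickle.load(open('wa.pkl','rb'));t=snap('top','ta')
u,v=proj(cc,F+20*n).astype(int);k=52;u0,v0=u-k,max(0,v-k)
for a in(40,45,50):
  e=np.array([np.cos(np.radians(a)),np.sin(np.radians(a))]);f=lambda R,z:((proj(cc,F+D@np.r_[R*e,z])-[u0,v0]+.5)*600/104).round(0)
  print(a,'tip',f(26,23),'bar',f(18,46),f(-18,46),'+5',((proj(cc,F+D@np.r_[-18*e,51])-[u0,v0]+.5)*600/104).round())
W=np.zeros((600,800,3),np.uint8)
W[:,:600]=np.clip(cv2.resize(im[v0:v0+104,u0:u0+104],(600,600),interpolation=cv2.INTER_CUBIC)*1.6,0,255)
W[:150,600:]=cv2.resize(t[:,:,::-1],(200,150));cv2.imwrite('pics/ca.png',W)
E
```

```text
clock: 29.08
eef_pos: [550.9, 33.2, 199.2]
eef_rot: [3.134, -0.011, 0.683]
wrist_force: [-0.4, 0.4, 0.9]
finger_gap: 47.4
clock: 29.32
eef_pos: [550.8, 33.7, 198.2]
eef_rot: [3.135, -0.01, 0.683]
wrist_force: [0.6, 0.9, -0.3]
finger_gap: 56.3
pics/w7.png n 38 mid [ 3.7 -3. ] S [27.7  3.1] angle -30.5
pics/w8.png n 36 mid [4.9 4.2] S [26.5  2.6] angle 31.8
pics/wa.png n 37 mid [4.1 6. ] S [28.8  2.6] angle 46.3
40 tip [290. 136.] bar [236. 251.] [253. 500.] +5 [241. 516.]
45 tip [275. 135.] bar [225. 250.] [264. 501.] +5 [251. 517.]
50 tip [259. 137.] bar [214. 251.] [274. 500.] +5 [262. 517.]
```

View pics/ca.png

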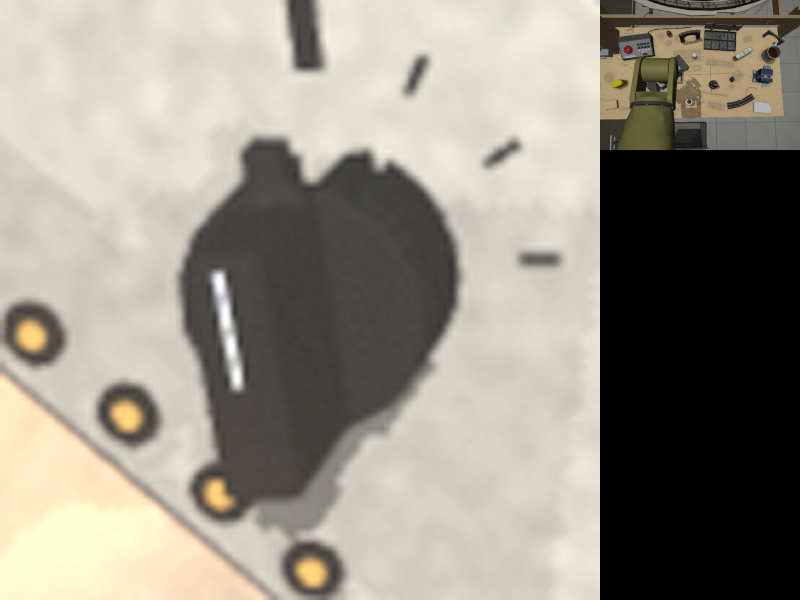

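The pointer tip at (268,138) lies between the predictions for 45° (275,135) and 50° (259,137), so about 47°. The bar's far end at y≈498 matches home (500; a knob 5 mm up would show at 517). The arm is clear, so I'll hand in.

```bash
python3 -c "
from cell import manip,read_state
manip.sign_off();print(read_state()['clock'])"
```

```text
the job is handed in; nothing more can be done
the job is handed in; nothing more can be done
```

The middle-sized knob is back on the spindle with its notch over the key, home against the face, and its pointer at OFF. I let go and handed the job in at about 29 s on the robot clock; sign-off gave no verdict.

- **Fitting:** The camera put the key about 33° right of uphill. I tilted the knob onto the spindle along the key, loosened the jaws so it settled, and pressed it home gently.
- **Turning:** The first turn slipped in the jaws and stopped at about 32–33°. I gripped again more firmly and finished it.
- **Seating check:** After the turn, a press of about 15 N met the same firm stop as before. That fits the knob being home once the level fingertip on the sloping bar is allowed for. The last picture agrees.
- **Angle check:** The pointer's line measured 46.3°, the same as the OFF mark measured in an earlier picture. The pointer tip alone suggested about 47°.
- **Not confirmed:** The turning force never clearly showed the anticlockwise stop. The slack of the notch on the key is about 5° each way, so the spindle itself could be a few degrees short of its stop. I didn't measure the bottle, jar and tin again. No move came near them, but the arm hid part of the last overhead picture.

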